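Park the food slicer's lock plunger and draw its carriage home

ROBOT

A 6-joint arm with a two-finger parallel gripper is mounted at the origin on a cart in front of the work surface, level with it; the furniture and walls round the work are solid. World frame = base frame: x ahead of the robot, y to its left, z up, the work surface at z = 0. Lengths are in m, angles in rad, forces in N, time in s.
With the tool pointing down it reaches from about 0.425 to 0.95 m from the base axis. Payload 3.5 kg.
Tool frame: the origin (TCP) lies midway between the tips of the shut fingers; the grasp point (between the pads) lies 19 mm behind it; z points along the fingers, y is the line along which they close (so a half turn about z gives the same grasp; the last joint's range is limited). The gripper opens to 85 mm and grips with 20 to 120 N. Pads are 22 mm wide; open, the fingers measure 114 mm over their backs; the gripper's body (76 mm by 85 mm) begins 54 mm behind the grasp point. The pads swing forward as they close: fully open they stand 13 mm farther back than shut.
Start: joints at [1.1, 0.286, 1.577, -0, 1.279, -0.15], TCP at [0.213, 0.641, 0.231] pointing down, gripper open.
Joint ranges: [-2.77, 2.77], [-0.9, 2.22], [0.21, 2.48], [-1.53, 4.67], [0.24, 2.81], [-2.84, 2.84]. Speed limits (rad/s): [2.79, 2.79, 3.14, 3.14, 3.14, 3.14].

INTERFACE

Orientations are given as a unit quaternion [x, y, z, w].
In Python, from plant import ctrl gives the robot as it stands. The module is installed in compiled form; this text tells all that it offers.
- The arm moves only by the shell command python3 -m inch 'ROWS' [FORCE]. ROWS is JSON, a list of rows, each a list of 5 numbers: the closure, from 0 (fully open) to 1 (shut), then the shift along the tool's x, y, z in m, then the turn about the tool's z in degrees. A call has 1 to 5 rows; each row is the pose to reach, as a shift and turn from the pose commanded when the call began, along the tool's axes at that moment; what a row does not reach only later rows make up. A row lasts 1/12 s, in which the tool goes at most 41.7 mm and 7.16 degrees, less where a joint would pass 70% of its speed; a pose out of reach is approached as far as the arm can. A call with a gripper value outside its range is refused whole. The fingers move at their own pace and stop on an object; FORCE is the grip in N (left out, the last holds). Time passes only in rows, so rows that repeat a pose let the fingers close. It gives the time, the measured TCP pose, the force, the opening and the grip force at its end, in the units of the state.
- ctrl.get_state(): the state, without advancing time (a new reading comes with each control period).
- ctrl.read_camera(name): name is "scene" or "side" or "wrist"; returns a dict with "pixels" (384x512x3 uint8, red, green, blue), "depth" (384x512 float32, m along the optical axis (not along the pixel's ray), 0 where there is no reading), "fx", "fy", "cx", "cy" (pixels), "xyz" and "rotation" of the camera in the world; the wrist camera has in their place "mount" (4x4, takes a point from camera to tool coordinates, whose origin is the TCP and whose axes are the flange's). Camera axes: x right, y down, z forward; pixel columns grow to the right and rows downward; lengths in m; the calibration is good to about 2 mm. A picture is of the moment at which its call begins: read the wrist's pose just before it.
- ctrl.sign_off(): hands the job in; it is judged then, once.
Trained networks look in a picture, given as the dict that the camera call returned (one of the last four; its "shot" number tells which), for a name from the list of things; names that differ only in an ending like _2 or _b are one class to them, and where a whole thing is asked for, a point or a joint stands for the part that bears it (a point fixed in the world has none). Each returns a list of dicts, best first, with "score" (0 to 1); they miss things now and then, are a little off and sometimes report something else, mostly with a low value. They report only what shows in the picture. A call takes as long as a camera call.
- ctrl.spot_in(query, picture): "at" ([column, row] in pixels, amid what is visible of it).
- ctrl.tip_of(query, picture): "at" ([column, row] in pixels: a listed point, or the origin of a listed thing).
The state is a dict: "time": time; "qpos": joint angles; "dq": joint speeds; "joint_efforts": joint torques, N m; "eef_pos": TCP position; "tcp_rot": TCP orientation; "contact_force": force on the tool from outside, world axes, zero at the start; "wrist_torque": the same for the moment, N m; "opening": opening from 0.0 (shut) to 1.0 (fully open); "finger_force": force on a finger pad.
Only numpy, scipy, OpenCV 4.12 (cv2) and the standard library are available. Lean on these libraries where they do the work, as an engineer would, in place of code of your own. Each camera call takes 0.05 s, during which the arm holds its last target. There are 200 camera calls.

TASK

The carriage of the food slicer is locked in its forward place, and it has to be drawn back to its end stop for loading. Pull the sprung lock plunger up by its black knob as far as it goes, turn it a sixth of a turn (either way) and let its cross bar down into one of the shallow rest notches of the crown, so that the plunger stays up by itself when you let go; then draw the carriage gently along its rod, by its black handle, until it rests against the rubber face of the end stop. Feel for the stops and do not force the plunger, the pin or the carriage, and leave everything else where it stands.

Things in the scene. Friction and masses are not known exactly. Their poses are not given: they have to be found in the camera images.
- slicer: The food slicer, bolted down; origin under its centre, z up. Its front (-x) has rod, carriage and lock; the knob is at (-85, 90) mm and the handle starts at (-85, -10) mm in its x, y. Blade and gauge plate stand upright 100 mm behind (+x of) them, up to 224 mm tall.
- plunger: The sprung lock plunger; this point is the centre of its black ribbed knob, round, 26 mm across, 26 mm tall, upright axis, clear all round. It moves straight up only, against a spring (3 N at rest, at most 8.5 N at the top). Sprung down, its pin stands 4.5 mm deep in a hole in the carriage and locks it. The knob's underside is 10 to 24 mm above the crown (34 mm across) it slides in.
- lock: The lock's hexagon nut on the bracket under the knob; origin on the plunger's axis, 77 mm below the knob's centre at rest. It carries the castellated steel crown, which is screwed in to a different, unmeasured depth each time (its top 40 to 54 mm above this point); it does not move.
- cross_bar (a point): Centre of the steel cross bar on the plunger's neck, 43.5 mm below the knob's centre; bar 34 mm long, 5 mm thick; its x axis lies along the bar. It starts deep in a slot of the crown, 9 to 23 mm below the crown's top (unknown, see lock), and is clear of it after that much lift. 1.8 mm further up the plunger meets a firm inner stop in the crown: the pull rises steeply there.
- knob_turn (a joint): Turn of knob and cross bar, rad, counter-clockwise from above positive, about 0 at the start. The crown has rest notches 3 mm deep, 7 mm wide, at +-1.047 and +-2.094 (60, 120 degrees); the bar has about 0.08 rad of play in one. From the inner stop it comes down about 4.8 mm into a notch, 1.8 mm if it lands on the crown beside it. It turns easily when clear of the crown, not before.
- carriage: The carriage; this point is in the middle of its upright black handle post (21 mm thick, 62 mm tall, top 28 mm above the point), standing on the carriage's beam. z up. It slides level along its own -y axis, 70 to 95 mm to the end stop, with about 2 N of friction, and stays where it is left. A back plate of like height stands 34 mm from the post's axis on its +y side, from 28 mm behind (+x) on.
- beam_end (a point): Centre of the carriage beam's end face that meets the end stop: 20 mm from the handle's axis along the carriage's -y and 46 mm below the handle's centre.
- end_stop: The dark clamp collar on the guide rod; this point is the centre of its rubber face, 25 mm across, straight along the rod from beam_end. It is clamped at a different place each time and does not move. The rubber gives a little: 1 to 2 mm at 10 N.
- jam_jar: Bystander, loose: jam jar, 65 mm wide, 83 mm tall; origin under its centre.
- bean_tin: Bystander, loose: short food tin, 75 mm wide, 58 mm tall; origin under its centre.
- mug: Bystander, loose: striped mug, 86 mm wide, 90 mm tall; origin under its centre.
- tomato: Bystander, loose: tomato on the thin white board, 75 mm wide; origin under its centre.
- spice_jar: Bystander, loose: spice jar, 46 mm wide, 106 mm tall; origin under its centre.

How it is judged:
By the outcome, as a careful person would: the job done as asked, in the order asked, and still so for the second after the job is handed in, with the robot touching nothing.
It also fails if it takes over 46 s, if anything falls off the work surface, if the arm or the gripper's body presses on something with over 40 N, if the wrist force passes 120 N, or if a joint passes its speed limit or range.

## Working session

There is one attempt and no reset: what is moved stays moved. The work goes in short steps, Python scripts to look and compute and a shell command to move; the robot and the scene stay as the last step left them, time stands still between calls to the robot, and variables do not carry over. Pictures are saved under pics/ and viewed, at most 10 in all, crops included, and the job is handed in when it is done.

```bash
mkdir -p pics
cat > h.py <<'E'
import numpy as np, cv2
from scipy.spatial.transform import Rotation as R
from plant import ctrl
def cam(n):
    s=ctrl.get_state(); d=ctrl.read_camera(n)
    if n=="wrist":
        T=np.eye(4);T[:3,:3]=R.from_quat(s["tcp_rot"]).as_matrix();T[:3,3]=s["eef_pos"];d["T"]=T@np.array(d["mount"])
    else:
        T=np.eye(4);r=np.array(d["rotation"]);T[:3,:3]=r if r.shape==(3,3) else R.from_quat(r).as_matrix();T[:3,3]=d["xyz"];d["T"]=T
    return d
def ray(d,uv): 
    v=np.array([(uv[0]-d["cx"])/d["fx"],(uv[1]-d["cy"])/d["fy"],1.]); return d["T"][:3,3],d["T"][:3,:3]@v
def pt(d,uv,r=2):
    u,v=int(round(uv[0])),int(round(uv[1])); z=d["depth"][max(0,v-r):v+r+1,max(0,u-r):u+r+1]; z=z[z>0]
    o,k=ray(d,uv); return o+k*(np.median(z) if len(z) else np.nan)
def proj(d,p):
    q=np.linalg.inv(d["T"])@np.append(p,1); return np.array([d["fx"]*q[0]/q[2]+d["cx"],d["fy"]*q[1]/q[2]+d["cy"]])
def tri(L):
    A=np.zeros((3,3));b=np.zeros(3)
    for d,uv in L:
        o,k=ray(d,uv);k=k/np.linalg.norm(k);P=np.eye(3)-np.outer(k,k);A+=P;b+=P@o
    return np.linalg.solve(A,b)
def save(d,name): cv2.imwrite("pics/"+name,cv2.cvtColor(d["pixels"],cv2.COLOR_RGB2BGR))
E
python3 - <<'E'
from h import *
np.set_printoptions(precision=4,suppress=True)
D={n:cam(n) for n in ("scene","side","wrist")}
s=ctrl.get_state();print(s["time"],s["eef_pos"],s["tcp_rot"])
for n,d in D.items(): save(d,n+"0.png");print(n,d["T"].round(3).tolist(),d["fx"])
for q in ["plunger","lock","cross_bar","carriage","beam_end","end_stop","slicer"]:
    L=[]
    for n,d in D.items():
        t=ctrl.tip_of(q,d)
        if t:
            print(q,n,np.round(t[0]["at"],1),round(t[0]["score"],2),pt(d,t[0]["at"]))
            if t[0]["score"]>.4: L.append((d,t[0]["at"]))
    if len(L)>1: print("   TRI",tri(L))
a=np.hstack([cv2.imread("pics/scene0.png"),cv2.imread("pics/side0.png")]);cv2.imwrite("pics/both0.png",cv2.resize(a,(800,300)))
E
```

```text
0.15 [0.2126 0.6401 0.2303] [ 0.1597  0.9872 -0.0009 -0.0003]
scene [[-0.892, -0.219, 0.396, -0.235], [-0.452, 0.391, -0.802, 1.357], [0.021, -0.894, -0.447, 0.892], [0.0, 0.0, 0.0, 1.0]] 480.26310561020136
side [[0.819, -0.301, 0.488, -0.146], [-0.573, -0.404, 0.713, -0.901], [-0.018, -0.864, -0.503, 0.757], [0.0, 0.0, 0.0, 1.0]] 359.50351827176985
wrist [[0.315, 0.904, 0.29, 0.138], [0.949, -0.299, -0.099, 0.665], [-0.003, 0.307, -0.952, 0.374], [0.0, 0.0, 0.0, 1.0]] 291.224698377161
plunger side [226.1 174.6] 0.4 [0.4623 0.1114 0.1626]
lock side [224.8 190.9] 0.65 [0.4591 0.1215 0.0905]
cross_bar side [226.3 182.5] 0.63 [0.4615 0.1114 0.1301]
carriage scene [242.7 198. ] 0.48 [0.1444 0.631  0.4652]
carriage side [239.8 196.9] 0.77 [0.4552 0.0135 0.1163]
   TRI [0.4616 0.0239 0.1087]
beam_end scene [247.1 208.3] 0.47 [0.4484 0.0135 0.0654]
beam_end side [246.8 213.1] 0.76 [ 0.4699 -0.0066  0.0531]
   TRI [ 0.4639 -0.0105  0.0534]
end_stop scene [258.9 201.9] 0.6 [ 0.4479 -0.0822  0.047 ]
end_stop side [260.4 229. ] 0.47 [ 0.4396 -0.1279  0.0656]
   TRI [ 0.4585 -0.0998  0.0386]
slicer side [260.4 211.6] 0.8 [ 0.5296 -0.0087  0.0377]
```

View pics/both0.png

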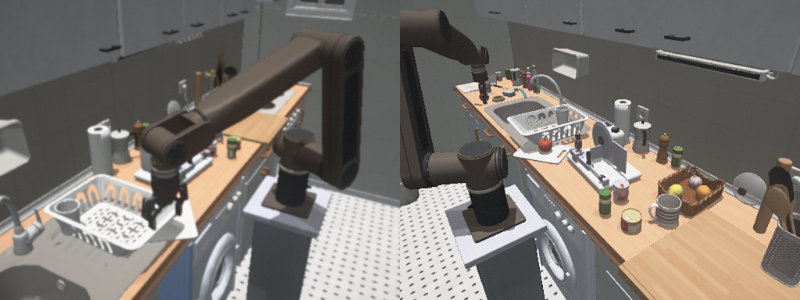

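The slicer is seen mid-counter in the side view (around columns 590-630 and row 155 of the stitched picture), and the arm hides it from the scene camera. I'm moving above it for a close look.

```bash
python3 -m inch '[[0,-0.02,-0.023,-0.02,0],[0,-0.04,-0.046,-0.04,0],[0,-0.06,-0.069,-0.06,0],[0,-0.08,-0.093,-0.08,0],[0,-0.103,-0.116,-0.1,0]]' && 
python3 -m inch '[[0,-0.02,-0.023,0,0],[0,-0.04,-0.046,0,0],[0,-0.06,-0.069,0,0],[0,-0.08,-0.093,0,0],[0,-0.103,-0.116,0,0]]' &&
python3 -m inch '[[0,-0.02,-0.023,0,0],[0,-0.04,-0.046,0,0],[0,-0.06,-0.069,0,0],[0,-0.08,-0.093,0,0],[0,-0.103,-0.116,0,0]]' &&
python3 -m inch '[[0,-0.02,-0.023,0,-4],[0,-0.04,-0.046,0,-8],[0,-0.06,-0.069,0,-13],[0,-0.08,-0.093,0,-18],[0,-0.103,-0.116,0,-18.4]]'
cat > look.py <<'E'
import sys
from h import *
np.set_printoptions(precision=4,suppress=True)
D={n:cam(n) for n in ("wrist","side")}
s=ctrl.get_state();print(s["time"],s["eef_pos"],s["tcp_rot"],s["contact_force"],s["qpos"])
for n,d in D.items(): save(d,n+sys.argv[1]+".png")
for q in sys.argv[2:]:
    L=[]
    for n,d in D.items():
        t=ctrl.tip_of(q,d)
        if t:
            print(q,n,np.round(t[0]["at"],1),round(t[0]["score"],2),pt(d,t[0]["at"]))
            if t[0]["score"]>.4: L.append((d,t[0]["at"]))
    if len(L)>1: print("   TRI",tri(L))
E
python3 look.py 1 plunger lock cross_bar carriage beam_end end_stop slicer
```

```text
time: 1.62
eef_pos: [0.2738, 0.4967, 0.3323]
tcp_rot: [0.159, 0.987, 0.0, -0.0]
contact_force: [1.0, 0.4, 0.5]
opening: 0.997
finger_force: 0.0
time: 2.03
eef_pos: [0.3351, 0.3541, 0.3316]
tcp_rot: [0.159, 0.987, 0.0, 0.0]
contact_force: [0.1, 0.2, -0.5]
opening: 1.001
finger_force: 0.0
time: 2.45
eef_pos: [0.3963, 0.2116, 0.3317]
tcp_rot: [0.159, 0.987, 0.0, 0.0]
contact_force: [0.5, 0.2, 0.4]
opening: 1.002
finger_force: 0.0
time: 2.87
eef_pos: [0.4575, 0.0689, 0.3317]
tcp_rot: [-0.002, 1.0, 0.0, 0.0]
contact_force: [0.2, 0.7, -0.7]
opening: 1.001
finger_force: 0.0
2.9667 [0.4587 0.067  0.3313] [ 0.0025  1.     -0.0006  0.0002] [0.2185 0.7179 0.5449] [-0.0737 -0.2596  1.9484 -0.0013  1.4523 -1.6393]
plunger wrist [295.  180.3] 0.84 [0.4691 0.1152 0.1756]
plunger side [227.4 176.7] 0.64 [0.4669 0.1104 0.1529]
   TRI [0.4756 0.1205 0.1468]
lock wrist [286.  163.5] 0.68 [0.4602 0.1096 0.1353]
lock side [225.7 190.6] 0.63 [0.4611 0.1182 0.0926]
   TRI [0.4658 0.1166 0.0931]
cross_bar wrist [292.  168.3] 0.57 [0.4605 0.1139 0.1572]
cross_bar side [228.  182.4] 0.41 [0.4654 0.1057 0.1317]
   TRI [0.4707 0.1178 0.1243]
carriage wrist [216.3 158.1] 0.6 [0.456  0.0251 0.1261]
carriage side [240.9 199. ] 0.92 [0.4575 0.0104 0.1084]
   TRI [0.463  0.0213 0.1007]
beam_end wrist [204.1 148.5] 0.8 [0.4558 0.0004 0.0639]
beam_end side [244.2 212.7] 0.71 [ 0.4586 -0.0066  0.0592]
   TRI [ 0.4593 -0.002   0.0557]
end_stop wrist [144.4 143.8] 0.91 [ 0.45   -0.0854  0.0603]
end_stop side [256.8 226.2] 0.55 [ 0.4409 -0.1061  0.064 ]
   TRI [ 0.4524 -0.0897  0.0497]
slicer wrist [224.6 195.7] 0.72 [0.5367 0.0252 0.0376]
slicer side [261.1 214.4] 0.75 [ 0.523  -0.0217  0.0348]
   TRI [ 0.5525  0.0205 -0.    ]
```

View pics/wrist1.png

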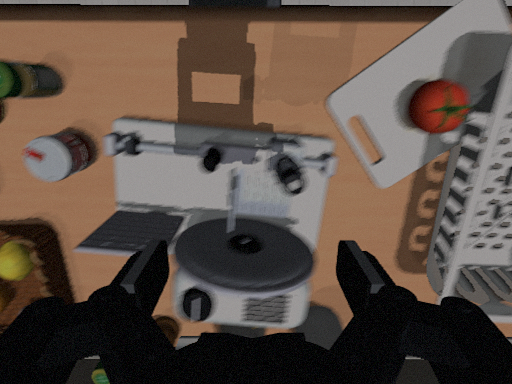

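The wrist view shows the knob at (289,175), the handle at (212,158) and the end stop near (130,145), all on a line yawed a few degrees. I'll refine this from the depth cloud.

```bash
cat > cloud.py <<'E'
from h import *
np.set_printoptions(precision=4,suppress=True)
def cloud(d):
    v,u=np.mgrid[:384,:512]; z=d["depth"]; m=z>0
    P=np.stack([(u-d["cx"])/d["fx"]*z,(v-d["cy"])/d["fy"]*z,z],-1)
    return P@d["T"][:3,:3].T+d["T"][:3,3],m
def top(P,m,c,r,zlo,zhi):
    k=m&(np.hypot(P[...,0]-c[0],P[...,1]-c[1])<r)&(P[...,2]>zlo)&(P[...,2]<zhi); Q=P[k]
    if len(Q)<5: return len(Q)
    zt=np.percentile(Q[:,2],90); Q=Q[abs(Q[:,2]-zt)<.004]
    return len(Q),(Q[:,:2].min(0)+Q[:,:2].max(0))/2,np.ptp(Q[:,:2],axis=0),np.median(Q[:,2])
if __name__=="__main__":
    d=cam("wrist");P,m=cloud(d)
    print("knob",top(P,m,(.47,.117),.03,.14,.21))
    print("post",top(P,m,(.458,.022),.025,.10,.18))
    # rod: max-z ridge between handle and stop
    for y in np.arange(-.11,.15,.01):
        k=m&(abs(P[...,1]-y)<.004)&(P[...,0]>.42)&(P[...,0]<.5)&(P[...,2]>.03)
        Q=P[k]
        if len(Q): print(round(y,3),len(Q),"x",Q[:,0].min(),Q[:,0].max(),"zmax",Q[:,2].max(), Q[Q[:,2].argmax(),0])
    k=m&(P[...,2]>.005)&(P[...,2]<.05)&(abs(P[...,1]-.03)<.2)&(P[...,0]<.6)&(P[...,0]>.38)
    Q=P[k][:,:2].astype(np.float32)
    for y in np.arange(-.08,.13,.02):
        q=Q[abs(Q[:,1]-y)<.003]
        if len(q): print("front",y.round(3),q[:,0].min())
E
python3 cloud.py
```

```text
knob (417, array([0.4716, 0.1183]), array([0.0244, 0.0261]), np.float64(0.17532651029063478))
post (185, array([0.4622, 0.0194]), array([0.0187, 0.0186]), np.float64(0.12827840507115434))
-0.11 198 x 0.42077944457705807 0.49991422367760596 zmax 0.07058466982916156 0.4505121850492316
-0.1 321 x 0.42088386403054945 0.499842585520836 zmax 0.07249614578160168 0.4418189161955558
-0.09 341 x 0.4208994820128844 0.4999980395304951 zmax 0.06984598838830358 0.45203398040144244
-0.08 280 x 0.4208571557452659 0.499962098115747 zmax 0.06278400921717697 0.45042309255301305
-0.07 287 x 0.42113145017877424 0.49964482207668004 zmax 0.062043918187682234 0.45629899249658623
-0.06 279 x 0.4212890793269778 0.4999980047410088 zmax 0.06301892027439099 0.45609798114333544
-0.05 268 x 0.42256450921413763 0.49970145084729656 zmax 0.06361378846062643 0.4574186051914334
-0.04 266 x 0.42397735626918787 0.49994638207492537 zmax 0.06304719309163115 0.4575162210561848
-0.03 268 x 0.4241277457155885 0.4999238422679283 zmax 0.062212035682556455 0.4576649222442481
-0.02 268 x 0.42425969555238346 0.499941989015325 zmax
[... 1078 characters left out ...]
2216 x 0.437249003156578 0.49995180040790305 zmax 0.42826334769569524 0.438977218617841
0.11 2912 x 0.4372386778429279 0.4995289674021924 zmax 0.41805563183764877 0.44072314521653133
0.12 2175 x 0.43873664173347815 0.48376551903825993 zmax 0.40644894172068313 0.44782559736861777
0.13 3977 x 0.43895787859073393 0.4811059885735719 zmax 0.4240813880877212 0.4445471081473597
0.14 2169 x 0.44037487974340966 0.4714468663854417 zmax 0.4198730326186303 0.44616978290367
front -0.08 0.41857812
front -0.06 0.42016566
front -0.04 0.4221911
front -0.02 0.4242597
front 0.0 0.4259099
front 0.02 0.4275875
front 0.04 0.4301187
front 0.06 0.431661
front 0.08 0.43340123
front 0.1 0.4352972
front 0.12 0.4376087
```

```bash
python3 -m inch '[[0,-0.003,0.01,0.026,2],[0,-0.005,0.02,0.052,4],[0,-0.008,0.03,0.078,5.4],[0,-0.01,0.04,0.104,5.4],[0,-0.0126,0.0514,0.125,5.4]]'
python3 - <<'E'
from cloud import *
d=cam("wrist");P,m=cloud(d);save(d,"w2.png")
s=ctrl.get_state();print(s["eef_pos"],s["tcp_rot"],s["contact_force"])
print("knob",top(P,m,(.4716,.1183),.022,.14,.185))
k=m&(np.hypot(P[...,0]-.4716,P[...,1]-.1183)<.018)&(P[...,2]>.1)&(P[...,2]<.19)
print(np.histogram(P[k][:,2],bins=np.arange(.1,.19,.004)))
E
```

```text
time: 4.13
eef_pos: [0.4694, 0.122, 0.2043]
tcp_rot: [0.047, 0.999, -0.0, -0.001]
contact_force: [-0.0, -0.6, -0.2]
opening: 0.997
finger_force: 0.0
[0.4672 0.1233 0.1998] [ 0.0468  0.9989  0.0003 -0.0046] [-2.0015 -0.4019 -2.2151]
knob (1093, array([0.4718, 0.1182]), array([0.0256, 0.0254]), np.float64(0.17537646175596427))
(array([  0,  26,  29,  56,  59, 114,  65,  78, 257, 297,   0,   0,   0,
        48,  74,  72,  72,  99, 882, 219,   0,   0]), array([0.1  , 0.104, 0.108, 0.112, 0.116, 0.12 , 0.124, 0.128, 0.132,
       0.136, 0.14 , 0.144, 0.148, 0.152, 0.156, 0.16 , 0.164, 0.168,
       0.172, 0.176, 0.18 , 0.184, 0.188]))
```

View pics/w2.png

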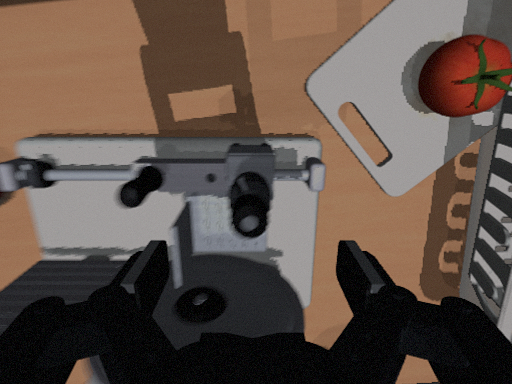

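The knob (249,215) sits between the fingers, and the crown top is at about z=0.138, so it is screwed high and a lift of about 22-25 mm is expected. I'll settle, then correct.

```bash
python3 -m inch '[[0,0,0,0,0],[0,0,0,0,0]]'
python3 - <<'E'
from cloud import *
d=cam("wrist");P,m=cloud(d)
s=ctrl.get_state();print(s["eef_pos"],s["tcp_rot"],s["contact_force"])
k=top(P,m,(.4716,.1183),.022,.14,.185);print(k)
M=R.from_quat(s["tcp_rot"]).as_matrix();print(M.T@(np.r_[k[1],.148]-s["eef_pos"]))
E
```

```text
time: 4.35
eef_pos: [0.4704, 0.1216, 0.207]
tcp_rot: [0.047, 0.999, -0.0, 0.0]
contact_force: [0.6, -0.4, 1.2]
opening: 1.004
finger_force: 0.0
[0.471  0.1215 0.208 ] [ 0.0469  0.9989 -0.      0.0012] [0.8074 0.0826 1.0162]
(1065, array([0.4717, 0.1184]), array([0.0256, 0.0264]), np.float64(0.17536929755312494))
[-0.0008 -0.003   0.06  ]
```

```bash
python3 -m inch '[[0,-0.001,-0.003,0.014,0],[0,-0.001,-0.003,0.03,0],[0,-0.001,-0.003,0.045,0],[0,-0.001,-0.003,0.055,0],[0,-0.001,-0.003,0.059,0]]' && python3 -m inch '[[0.3,0,0,0,0],[0.6,0,0,0,0],[1,0,0,0,0],[1,0,0,0,0],[1,0,0,0,0]]' 45 && python3 -m inch '[[1,0,0,0,0],[1,0,0,0,0]]'
```

```text
time: 4.82
eef_pos: [0.4709, 0.1182, 0.1473]
tcp_rot: [0.047, 0.999, -0.0, 0.0]
contact_force: [-1.0, 0.5, -0.0]
opening: 0.999
finger_force: 0.0
time: 5.23
eef_pos: [0.4713, 0.1184, 0.1482]
tcp_rot: [0.047, 0.999, -0.0, 0.001]
contact_force: [-1.4, -14.4, 5.1]
opening: 0.298
finger_force: 9.4
time: 5.4
eef_pos: [0.4713, 0.1181, 0.1483]
tcp_rot: [0.047, 0.999, -0.001, 0.001]
contact_force: [-1.0, -2.7, 4.3]
opening: 0.291
finger_force: 44.0
```

Gripped (opening 0.29, about 25 mm). Now I'll lift in stages while watching the force.

```bash
python3 -m inch '[[1,0,0,-0.004,0],[1,0,0,-0.008,0],[1,0,0,-0.012,0],[1,0,0,-0.012,0]]' && python3 -m inch '[[1,0,0,-0.002,0],[1,0,0,-0.004,0],[1,0,0,-0.006,0],[1,0,0,-0.006,0]]'
```

```text
time: 5.73
eef_pos: [0.4712, 0.1182, 0.1589]
tcp_rot: [0.047, 0.999, -0.0, 0.001]
contact_force: [4.1, -2.6, -6.3]
opening: 0.287
finger_force: 44.6
time: 6.07
eef_pos: [0.4712, 0.1181, 0.1643]
tcp_rot: [0.047, 0.999, -0.0, 0.001]
contact_force: [4.8, -3.4, -6.9]
opening: 0.289
finger_force: 44.6
```

```bash
python3 -m inch '[[1,0,0,-0.001,0],[1,0,0,-0.002,0],[1,0,0,-0.002,0]]' && python3 -m inch '[[1,0,0,-0.001,0],[1,0,0,-0.002,0],[1,0,0,-0.002,0]]'&& python3 -m inch '[[1,0,0,-0.001,0],[1,0,0,-0.001,0]]'
```

```text
time: 6.32
eef_pos: [0.4712, 0.1181, 0.1661]
tcp_rot: [0.047, 0.999, -0.0, 0.001]
contact_force: [6.5, -3.1, -7.5]
opening: 0.286
finger_force: 44.5
time: 6.57
eef_pos: [0.4712, 0.1181, 0.168]
tcp_rot: [0.047, 0.999, -0.0, 0.001]
contact_force: [6.1, -3.6, -6.5]
opening: 0.288
finger_force: 44.6
time: 6.73
eef_pos: [0.4712, 0.1181, 0.1689]
tcp_rot: [0.047, 0.999, -0.0, 0.001]
contact_force: [5.7, -4.3, -7.7]
opening: 0.293
finger_force: 44.6
```

```bash
python3 -m inch '[[1,-0.0008,-0.0006,-0.001,0],[1,-0.0008,-0.0006,-0.001,0]]' && python3 -m inch '[[1,0,0,-0.001,0],[1,0,0,-0.001,0]]'&& python3 -m inch '[[1,0,0,-0.001,0],[1,0,0,-0.001,0]]'
```

```text
time: 6.9
eef_pos: [0.4711, 0.1181, 0.1697]
tcp_rot: [0.047, 0.999, 0.0, -0.0]
contact_force: [5.1, -0.6, -7.6]
opening: 0.289
finger_force: 44.6
time: 7.07
eef_pos: [0.4712, 0.1181, 0.1709]
tcp_rot: [0.047, 0.999, 0.0, -0.0]
contact_force: [5.4, -1.2, -10.9]
opening: 0.286
finger_force: 45.3
time: 7.23
eef_pos: [0.4711, 0.1181, 0.1709]
tcp_rot: [0.047, 0.999, 0.0, -0.0]
contact_force: [8.5, -0.2, -14.8]
opening: 0.287
finger_force: 45.2
```

Firm stop at TCP z=0.171. I'll ease off slightly and turn 60°.

```bash
python3 -m inch '[[1,-0.0004,0,0.0011,0],[1,-0.0004,0,0.0011,0]]' && python3 -m inch '[[1,0,0,0,5],[1,0,0,0,10],[1,0,0,0,15]]'
```

```text
time: 7.4
eef_pos: [0.4712, 0.1181, 0.1709]
tcp_rot: [0.047, 0.999, 0.0, -0.001]
contact_force: [3.6, -0.0, -11.9]
opening: 0.289
finger_force: 45.6
time: 7.65
eef_pos: [0.4712, 0.1183, 0.1709]
tcp_rot: [0.179, 0.984, 0.0, -0.001]
contact_force: [4.6, 1.5, -12.2]
opening: 0.291
finger_force: 45.6
```

```bash
python3 -m inch '[[1,0,0,0.0006,6],[1,0,0,0.0006,12],[1,0,0,0.0006,18],[1,0,0,0.0006,24],[1,0,0,0.0006,30]]' && python3 -m inch '[[1,0,0,0,6],[1,0,0,0,11],[1,0,0,0,15],[1,0,0,0,15],[1,0,0,0,15]]'
python3 - <<'E'
from h import *
s=ctrl.get_state();x=R.from_quat(s["tcp_rot"]).as_matrix()[:,0];print(np.degrees(np.arctan2(x[1],x[0])),s["wrist_torque"],s["eef_pos"])
d=cam("wrist");save(d,"w3.png")
E
```

```text
time: 8.07
eef_pos: [0.4714, 0.1186, 0.1708]
tcp_rot: [0.428, 0.904, 0.001, -0.001]
contact_force: [4.7, 0.4, -10.4]
opening: 0.286
finger_force: 45.8
time: 8.48
eef_pos: [0.4716, 0.1188, 0.1708]
tcp_rot: [0.54, 0.841, 0.001, -0.001]
contact_force: [5.5, 1.7, -10.2]
opening: 0.287
finger_force: 45.7
114.5934390283217 [ 0.22667955 -0.77842448 -0.00224988] [0.47162248 0.11877293 0.17080778]
```

View pics/w3.png

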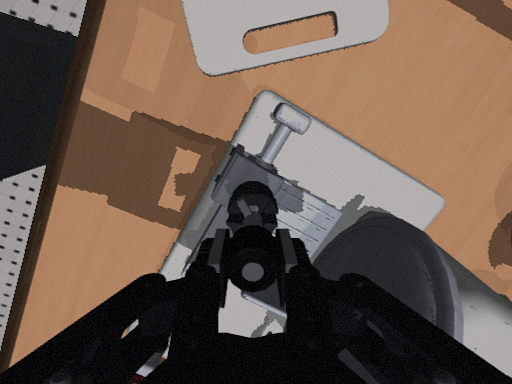

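The tool is turned 60.0° and still holds the knob at (252,260). I'm lowering it to feel for the notch.

```bash
python3 -m inch '[[1,0,0,0.001,0],[1,0,0,0.002,0],[1,0,0,0.0025,0],[1,0,0,0.0025,0]]' && python3 -m inch '[[1,0,0,0.001,0],[1,0,0,0.001,0]]' && python3 -m inch '[[1,0,0,0.001,0],[1,0,0,0.001,0]]' && python3 -m inch '[[1,0,0,0.001,0],[1,0,0,0.001,0]]'
```

```text
time: 8.87
eef_pos: [0.4716, 0.1187, 0.1689]
tcp_rot: [0.54, 0.842, 0.001, -0.001]
contact_force: [3.7, 4.2, -6.8]
opening: 0.286
finger_force: 45.8
time: 9.03
eef_pos: [0.4716, 0.1187, 0.1679]
tcp_rot: [0.54, 0.842, 0.001, -0.001]
contact_force: [2.5, 4.4, -8.4]
opening: 0.285
finger_force: 45.8
time: 9.2
eef_pos: [0.4717, 0.1187, 0.167]
tcp_rot: [0.54, 0.842, 0.001, -0.001]
contact_force: [3.7, 4.4, -7.6]
opening: 0.287
finger_force: 45.8
time: 9.37
eef_pos: [0.4717, 0.1187, 0.166]
tcp_rot: [0.54, 0.842, 0.001, -0.001]
contact_force: [2.4, 4.6, -6.9]
opening: 0.288
finger_force: 45.8
```

```bash
python3 -m inch '[[1,0,0,0.0007,0],[1,0,0,0.0007,0]]' && python3 -m inch '[[1,0,0,0.0007,0],[1,0,0,0.0007,0]]'&& python3 -m inch '[[1,0,0,0.0007,0],[1,0,0,0.0007,0]]'
```

```text
time: 9.53
eef_pos: [0.4717, 0.1187, 0.1659]
tcp_rot: [0.54, 0.842, 0.001, -0.001]
contact_force: [0.9, 5.7, -3.9]
opening: 0.29
finger_force: 46.3
time: 9.7
eef_pos: [0.4717, 0.1187, 0.1659]
tcp_rot: [0.54, 0.842, 0.0, -0.001]
contact_force: [-0.4, 5.3, -0.8]
opening: 0.285
finger_force: 46.7
time: 9.87
eef_pos: [0.4717, 0.1187, 0.1658]
tcp_rot: [0.54, 0.842, 0.0, -0.001]
contact_force: [-2.9, 3.8, 1.0]
opening: 0.284
finger_force: 46.9
```

It landed firmly at 0.1659, 4.9 mm below the stop, so the bar is in the notch. I'm releasing and rising.

```bash
python3 -m inch '[[0.5,0,0,0,0],[0.4,0,0,0,0],[0.4,0,0,0,0],[0.4,0,0,0,0]]' && python3 -m inch '[[0.4,0,0,-0.01,0],[0.4,0,0,-0.025,0],[0.4,0,0,-0.05,0],[0.3,0,0,-0.08,0],[0.2,0,0,-0.09,0]]' && python3 -m inch '[[0.2,0,0,0,-7],[0.2,0,0,0,-14],[0.2,0,0,0,-21],[0.2,0,0,0,-28],[0.2,0,0,0,-35]]' && python3 -m inch '[[0.2,0,0,0,-7],[0.2,0,0,0,-14],[0.2,0,0,0,-21],[0.2,0,0,0,-25],[0.2,0,0,0,-25]]'; python3 look.py 4 plunger lock cross_bar carriage end_stop beam_end
python3 - <<'E'
from cloud import *
d=cam("wrist");P,m=cloud(d)
s=ctrl.get_state();print(s["eef_pos"],s["tcp_rot"])
print("knob",top(P,m,(.4716,.1183),.03,.14,.21))
print("post",top(P,m,(.462,.02),.025,.10,.18))
E
```

```text
time: 10.2
eef_pos: [0.4723, 0.1175, 0.1647]
tcp_rot: [0.54, 0.842, -0.0, 0.001]
contact_force: [-0.7, -0.4, 0.2]
opening: 0.599
finger_force: 0.0
time: 10.62
eef_pos: [0.474, 0.1178, 0.2596]
tcp_rot: [0.54, 0.842, 0.002, 0.003]
contact_force: [0.8, 0.2, 1.7]
opening: 0.797
finger_force: 0.0
time: 11.03
eef_pos: [0.4718, 0.1177, 0.2541]
tcp_rot: [0.259, 0.966, -0.0, 0.0]
contact_force: [-0.6, -0.1, -0.2]
opening: 0.799
finger_force: 0.0
time: 11.45
eef_pos: [0.4718, 0.1178, 0.2541]
tcp_rot: [0.046, 0.999, -0.0, -0.0]
contact_force: [0.7, 0.2, -1.0]
opening: 0.801
finger_force: 0.0
11.55 [0.4719 0.1178 0.2541] [ 0.048   0.9988 -0.0001 -0.    ] [-0.0456 -0.2095 -0.0189] [ 0.0358 -0.1584  2.0025 -0.0002  1.2975 -1.439 ]
plunger wrist [252.7 193.7] 0.71 [0.4655 0.1189 0.1929]
plunger side [228.4 170.6] 0.46 [0.4701 0.1066 0.1785]
   TRI [0.4747 0.1175 0.172 ]
lock wrist [251.2 166.6] 0.96 [0.4585 0.1182 0.137 ]
lock side [224.5 192.6] 0.43 [0.4551 0.1177 0.0862]
   TRI [0.4644 0.1196 0.0848]
cross_bar wrist [251.6 178. ] 0.89 [0.4592 0.1186 0.1724]
cross_bar side [228.1 179.4] 0.62 [0.4715 0.1139 0.1388]
   TRI [0.4712 0.1168 0.137 ]
carriage wrist [158.1 171. ] 0.66 [0.4576 0.0274 0.1245]
carriage side [238.3 199.6] 0.91 [0.4548 0.0232 0.1007]
   TRI [0.4585 0.0215 0.1024]
end_stop wrist [ 78.9 161.7] 0.85 [ 0.4525 -0.0866  0.0612]
end_stop side [255.9 230.3] 0.48 [ 0.4395 -0.1029  0.046 ]
   TRI [ 0.4507 -0.0964  0.0405]
beam_end wrist [153.6 160.2] 0.83 [0.4575 0.0045 0.0682]
[0.4719 0.1179 0.254 ] [ 0.0469  0.9989 -0.     -0.    ]
knob (837, array([0.4718, 0.1184]), array([0.0247, 0.0253]), np.float64(0.19267149857126306))
post (291, array([0.4627, 0.0197]), array([0.0186, 0.018 ]), np.float64(0.12836606209076012))
```

View pics/wrist4.png

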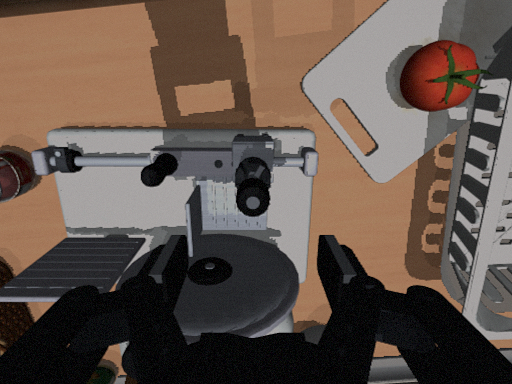

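The knob stayed up by itself (top 0.1927 against 0.1754 before; knob at (252,200)). Next is the handle (post top at about (155,172)): move over it and down.

```bash
python3 -m inch '[[0.3,0,-0.03,0,0],[0.35,0,-0.06,0,0],[0.35,0,-0.09,0,0],[0.35,0,-0.0987,0.01,0],[0.35,0,-0.0987,0.04,0]]' && python3 -m inch '[[0.35,0,0,0.03,0],[0.35,0,0,0.06,0],[0.35,0,0,0.09,0],[0.35,0,0,0.115,0],[0.35,0,0,0.124,0]]' && python3 -m inch '[[0.35,0,0,0,0],[0.35,0,0,0,0]]' && python3 -m inch '[[0.6,0,0,0,0],[1,0,0,0,0],[1,0,0,0,0],[1,0,0,0,0]]' 30
```

```text
time: 12.62
eef_pos: [0.4658, 0.0174, 0.2184]
tcp_rot: [0.049, 0.999, -0.001, 0.005]
contact_force: [0.3, 0.0, 0.5]
opening: 0.652
finger_force: 0.0
time: 13.03
eef_pos: [0.4594, 0.0206, 0.0855]
tcp_rot: [0.047, 0.999, 0.001, -0.004]
contact_force: [-0.3, -0.1, -0.8]
opening: 0.65
finger_force: 0.0
time: 13.2
eef_pos: [0.4629, 0.0199, 0.0903]
tcp_rot: [0.047, 0.999, 0.0, -0.0]
contact_force: [0.6, 0.2, 0.0]
opening: 0.652
finger_force: 0.0
time: 13.53
eef_pos: [0.4641, 0.0194, 0.092]
tcp_rot: [0.047, 0.999, -0.0, 0.002]
contact_force: [-1.6, -0.2, 5.2]
opening: 0.238
finger_force: 29.4
```

```bash
python3 -m inch '[[1,0,-0.001,0,0],[1,0,-0.003,0,0],[1,0,-0.005,0,0]]' && python3 -m inch '[[1,0,-0.003,0,0],[1,0,-0.006,0,0],[1,0,-0.009,0,0],[1,0,-0.012,0,0],[1,0,-0.015,0,0]]'
```

```text
time: 13.78
eef_pos: [0.4637, 0.0149, 0.092]
tcp_rot: [0.047, 0.999, 0.0, 0.002]
contact_force: [-0.5, 2.3, 6.9]
opening: 0.238
finger_force: 29.6
time: 14.2
eef_pos: [0.4622, -0.0001, 0.0919]
tcp_rot: [0.047, 0.999, 0.0, 0.002]
contact_force: [-0.5, 2.8, 7.0]
opening: 0.236
finger_force: 29.6
```

```bash
python3 -m inch '[[1,0,-0.004,-0.001,0],[1,0,-0.008,-0.001,0],[1,0,-0.012,-0.001,0],[1,0,-0.016,-0.001,0],[1,0,-0.02,-0.001,0]]' && python3 -m inch '[[1,0,-0.004,0,0],[1,0,-0.008,0,0],[1,0,-0.012,0,0],[1,0,-0.016,0,0],[1,0,-0.02,0,0]]' && python3 -m inch '[[1,0,-0.002,0,0],[1,0,-0.004,0,0],[1,0,-0.006,0,0],[1,0,-0.006,0,0]]'; python3 look.py 5 end_stop beam_end carriage
```

```text
time: 14.62
eef_pos: [0.4602, -0.0207, 0.092]
tcp_rot: [0.047, 0.999, -0.0, 0.002]
contact_force: [5.6, 2.2, 3.7]
opening: 0.237
finger_force: 30.0
time: 15.03
eef_pos: [0.4583, -0.0408, 0.092]
tcp_rot: [0.047, 0.999, -0.0, 0.002]
contact_force: [4.6, 2.2, 2.9]
opening: 0.239
finger_force: 30.0
time: 15.37
eef_pos: [0.4577, -0.047, 0.092]
tcp_rot: [0.047, 0.999, -0.001, 0.002]
contact_force: [4.5, 0.3, 4.5]
opening: 0.237
finger_force: 30.1
15.4667 [ 0.4577 -0.047   0.092 ] [ 0.047   0.9989 -0.0009  0.0016] [ 5.3983 -1.1417  4.5909] [-0.323  -0.0262  2.2005 -0.0009  0.9637 -1.7992]
end_stop wrist [188.  215.3] 0.61 [ 0.4518 -0.0884  0.0613]
end_stop side [257.3 229. ] 0.57 [ 0.4404 -0.1096  0.0548]
   TRI [ 0.4566 -0.0928  0.0406]
beam_end wrist [220.1 210.7] 0.68 [ 0.4496 -0.0667  0.0635]
beam_end side [253.6 221.7] 0.69 [ 0.4519 -0.0728  0.0594]
   TRI [ 0.454  -0.0684  0.0555]
carriage wrist [251.  249.7] 0.94 [ 0.4458 -0.0462  0.1216]
carriage side [247.7 207. ] 0.92 [ 0.4441 -0.0502  0.1104]
   TRI [ 0.4499 -0.0463  0.1085]
```

View pics/wrist5.png

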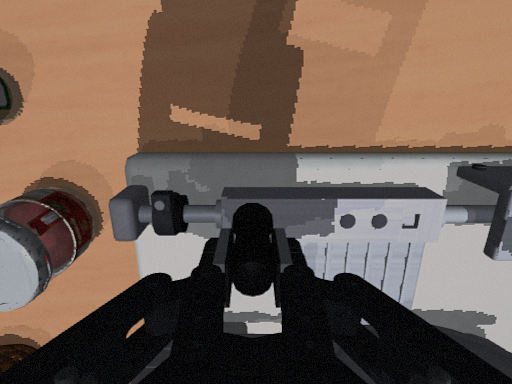

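The gap from the beam end (220,212) to the collar face (186,212) is about 20 mm. I'll approach slowly.

```bash
python3 -m inch '[[1,-0.0008,-0.003,0,0],[1,-0.0008,-0.006,0,0],[1,-0.0008,-0.009,0,0],[1,-0.0008,-0.011,0,0],[1,-0.0008,-0.013,0,0]]' && python3 -m inch '[[1,0,-0.001,0,0],[1,0,-0.002,0,0],[1,0,-0.003,0,0]]' && python3 -m inch '[[1,0,-0.001,0,0],[1,0,-0.002,0,0]]'
```

```text
time: 16.18
eef_pos: [0.4565, -0.0593, 0.0919]
tcp_rot: [0.047, 0.999, -0.0, 0.0]
contact_force: [2.8, 2.2, 6.9]
opening: 0.235
finger_force: 30.4
time: 16.43
eef_pos: [0.4563, -0.0623, 0.092]
tcp_rot: [0.047, 0.999, -0.0, 0.0]
contact_force: [2.7, 0.7, 6.9]
opening: 0.237
finger_force: 30.4
time: 16.6
eef_pos: [0.4561, -0.0642, 0.0919]
tcp_rot: [0.047, 0.999, -0.0, 0.0]
contact_force: [2.6, 1.3, 7.2]
opening: 0.235
finger_force: 30.4
```

```bash
python3 -m inch '[[1,0,-0.0005,-0.0007,0],[1,0,-0.001,-0.0007,0]]' && python3 -m inch '[[1,0,-0.0005,0,0],[1,0,-0.001,0,0]]'&& python3 -m inch '[[1,0,-0.0005,0,0],[1,0,-0.001,0,0]]'&& python3 -m inch '[[1,0,-0.0005,0,0],[1,0,-0.001,0,0]]'
```

```text
time: 16.77
eef_pos: [0.456, -0.0652, 0.092]
tcp_rot: [0.047, 0.999, -0.0, 0.001]
contact_force: [4.5, 1.1, 2.4]
opening: 0.238
finger_force: 29.9
time: 16.93
eef_pos: [0.4559, -0.0661, 0.092]
tcp_rot: [0.047, 0.999, -0.0, 0.001]
contact_force: [4.9, 0.9, 3.6]
opening: 0.24
finger_force: 29.9
time: 17.1
eef_pos: [0.4558, -0.0671, 0.0919]
tcp_rot: [0.047, 0.999, -0.0, 0.001]
contact_force: [4.5, 1.8, 3.6]
opening: 0.241
finger_force: 29.9
time: 17.27
eef_pos: [0.4557, -0.0681, 0.0919]
tcp_rot: [0.047, 0.999, -0.0, 0.001]
contact_force: [4.1, 2.0, 3.8]
opening: 0.234
finger_force: 29.9
```

```bash
python3 -m inch '[[1,0,-0.0005,0,0],[1,0,-0.001,0,0]]' && python3 -m inch '[[1,0,-0.0005,0,0],[1,0,-0.001,0,0]]'&& python3 -m inch '[[1,0,-0.0005,0,0],[1,0,-0.001,0,0]]'
```

```text
time: 17.43
eef_pos: [0.4556, -0.0691, 0.092]
tcp_rot: [0.047, 0.999, -0.0, 0.001]
contact_force: [4.9, 1.8, 2.7]
opening: 0.239
finger_force: 29.9
time: 17.6
eef_pos: [0.4555, -0.0701, 0.092]
tcp_rot: [0.047, 0.999, -0.0, 0.001]
contact_force: [5.0, 1.3, 3.5]
opening: 0.237
finger_force: 29.9
time: 17.77
eef_pos: [0.4554, -0.0711, 0.092]
tcp_rot: [0.047, 0.999, -0.0, 0.001]
contact_force: [4.3, 1.5, 3.2]
opening: 0.238
finger_force: 29.9
```

```bash
python3 -m inch '[[1,0,-0.0005,0,0],[1,0,-0.001,0,0]]' && python3 -m inch '[[1,0,-0.0005,0,0],[1,0,-0.001,0,0]]'; python3 look.py 6 end_stop beam_end carriage plunger
python3 - <<'E'
import cv2
a=cv2.imread('pics/wrist6.png')[140:300,100:320];cv2.imwrite('pics/crop6.png',cv2.resize(a,None,fx=3,fy=3))
E
```

```text
time: 17.93
eef_pos: [0.4553, -0.0721, 0.092]
tcp_rot: [0.047, 0.999, -0.0, 0.001]
contact_force: [5.0, 1.4, 2.8]
opening: 0.236
finger_force: 29.9
time: 18.1
eef_pos: [0.4553, -0.0722, 0.092]
tcp_rot: [0.047, 0.999, 0.001, 0.001]
contact_force: [6.3, 6.8, 4.2]
opening: 0.239
finger_force: 30.2
18.2 [ 0.4553 -0.0722  0.092 ] [0.0474 0.9989 0.0011 0.0007] [5.4206 5.0233 3.5552] [-0.3793 -0.0229  2.1973  0.003   0.9665 -1.857 ]
end_stop wrist [223.6 213.9] 0.63 [ 0.4497 -0.0899  0.0628]
end_stop side [258.7 230.4] 0.46 [ 0.4339 -0.1262  0.0614]
   TRI [ 0.4604 -0.0936  0.0325]
beam_end wrist [219.4 212.1] 0.8 [ 0.4468 -0.0919  0.0662]
beam_end side [257.3 224.4] 0.73 [ 0.4468 -0.1011  0.0661]
   TRI [ 0.451  -0.0935  0.0593]
carriage wrist [251.7 248.1] 0.61 [ 0.4433 -0.0711  0.1203]
carriage side [254.5 209.6] 0.72 [ 0.4462 -0.0865  0.1177]
   TRI [ 0.4541 -0.0725  0.106 ]
plunger side [251.1 210. ] 0.58 [ 0.4433 -0.071   0.1093]
```

View pics/crop6.png

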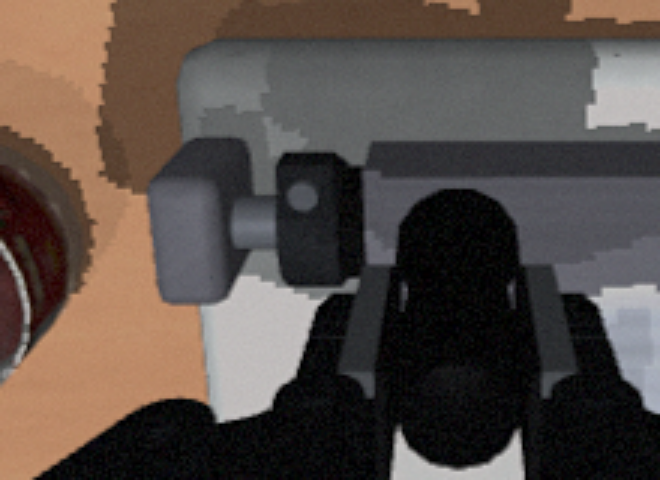

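The beam end is against the rubber face at crop (362,215), confirmed by the force rise to 5-7 N. I'm releasing and going up.

```bash
python3 -m inch '[[0.6,0,0,0,0],[0.4,0,0,0,0],[0.4,0,0,0,0],[0.4,0,0,0,0]]' && python3 -m inch '[[0.4,0,0,-0.02,0],[0.4,0,0,-0.05,0],[0.4,0,0,-0.08,0],[0.4,0,0,-0.11,0],[0.4,0,0,-0.14,0]]' && python3 -m inch '[[0.4,0,0.02,-0.02,0],[0.4,0,0.04,-0.04,0],[0.4,0,0.05,-0.06,0],[0.4,0,0.05,-0.06,0],[0.4,0,0.05,-0.06,0]]'; python3 look.py 7 end_stop beam_end
python3 - <<'E'
from cloud import *
d=cam("wrist");P,m=cloud(d)
print("knob",top(P,m,(.4716,.1183),.03,.14,.21))
print("post",top(P,m,(.453,-.072),.025,.10,.18))
E
```

```text
time: 18.93
eef_pos: [0.4533, -0.0728, 0.0906]
tcp_rot: [0.047, 0.999, 0.0, -0.002]
contact_force: [0.5, 0.5, -0.6]
opening: 0.601
finger_force: 0.0
time: 19.35
eef_pos: [0.4538, -0.073, 0.2324]
tcp_rot: [0.047, 0.999, 0.0, -0.001]
contact_force: [1.0, 0.1, -0.1]
opening: 0.6
finger_force: 0.0
time: 19.77
eef_pos: [0.4595, -0.0232, 0.2922]
tcp_rot: [0.046, 0.999, -0.0, 0.001]
contact_force: [-0.6, -0.3, -0.1]
opening: 0.598
finger_force: 0.0
19.8667 [ 0.4586 -0.0235  0.2899] [ 0.0471  0.9989  0.0001 -0.0016] [ 0.1403 -0.0715 -0.2638] [-0.2725 -0.2488  2.0133 -0.0006  1.3801 -1.7489]
end_stop wrist [201.2 155.8] 0.91 [ 0.4536 -0.0893  0.0644]
end_stop side [255.7 229. ] 0.54 [ 0.4366 -0.1058  0.0543]
   TRI [ 0.4533 -0.0915  0.0409]
beam_end wrist [198.2 154. ] 0.57 [ 0.4504 -0.0922  0.0671]
beam_end side [258.5 225.9] 0.74 [ 0.4463 -0.1084  0.0643]
   TRI [ 0.4542 -0.0957  0.0534]
knob (661, array([0.4721, 0.1181]), array([0.0257, 0.027 ]), np.float64(0.1925640977858139))
post (229, array([ 0.4537, -0.0712]), array([0.0181, 0.0186]), np.float64(0.12848654213997068))
```

View pics/wrist7.png

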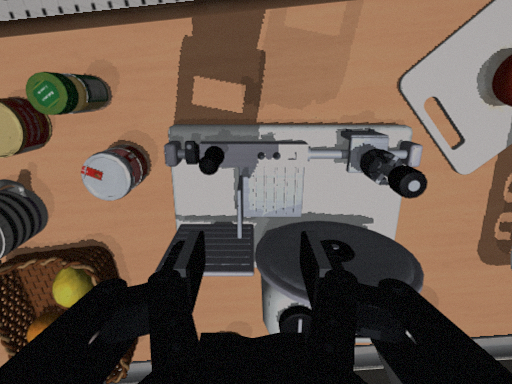

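The carriage sits against the collar at (199,153), the knob at (410,182) is still up, the bystanders look undisturbed and the gripper is clear.

```bash
python3 -c "
from plant import ctrl
print(ctrl.sign_off())"
```

```text
the job is handed in; nothing more can be done
None
```

The job is handed in: the plunger stays up by itself in a rest notch, 60° from where it started, and the carriage is drawn back against the rubber face of the end stop, at about 20 s of the 46 s allowed.

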